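# Load and lock the reagent bottle rack

## Task

Load the reagent rack: pull its red knob straight out to the stop to withdraw the blue lock fork, then drop the three white bottles with blue caps one by one into the three pockets, upright and one in each (any bottle in any pocket), letting each go only once its foot is down inside its pocket. Leave the knob out until all three stand fully down, then push it fully in so that the fork locks over the bottles' shoulders. Do not tip a bottle or let one fall, and leave the can, the timer and the petri dish where they are.

Things in the scene. Friction and masses are not known exactly. Their poses are not given: they have to be found in the camera images.
- bottle_1: One of three like bottles, about 90 g: white plastic with a blue-and-white label and a blue screw cap, standing upright, 100 mm tall. Round body 40 mm across, straight up to 54 mm above its foot, sloping shoulder up to 79 mm, then the cap, 23 mm across, to the top; rigid. Can be gripped across the upper body or the cap. Origin at the centre of its underside, z up.
- bottle_2: Another bottle, the same as bottle_1 (40 mm across, 100 mm tall, upright). At the start the bottles stand in a loose row that runs away from the robot, about 80 to 120 mm apart, just right of a tall fixed microscope whose eyepieces overhang toward the robot: keep the wrist to its right. Origin at the centre of its underside, z up.
- bottle_3: Another bottle, the same as bottle_1 (40 mm across, 100 mm tall, upright). At the start the bottles stand in a loose row that runs away from the robot, about 80 to 120 mm apart, just right of a tall fixed microscope whose eyepieces overhang toward the robot: keep the wrist to its right. Origin at the centre of its underside, z up.
- rack: White reagent rack, fixed. Origin at bench level under its middle pocket; x points away from its front (knob side, toward the robot), y along the row. Pocket block: x -32 to 32, y -107 to 107, 24 mm high, three round pockets. In front a 14 mm high foot (x -81 to -32) with two uprights (x -75 to -55, y +-37.5, screw heads to 89 mm high) carrying the blue fork. Fingers have most room closing along y.
- pocket_1 (a point): Centre of the floor of the pocket at the rack's y = +75 mm (left, seen from the robot), 4 mm above the bench. Each pocket is 44 mm across and 20 mm deep, its mouth 24 mm above the bench; the pockets are 75 mm apart.
- pocket_2 (a point): The same for the middle pocket.
- pocket_3 (a point): The same for the pocket at the rack's y = -75 mm (right).
- lock (a joint): Slide of the blue lock fork, m: 0 = fully in (locked), 0.034 = fully out at its stop; grows along the rack's -x. Stays where left; takes about 4 N. Plate 80 to 84 mm above the bench, 198 mm wide. In: its tines, 30 mm slots between them, reach 8 mm past the pockets' centres, barring an empty pocket or lying over a bottle's shoulders beside its cap. Out: tips 26 mm before the centres.
- knob (a point): Centre of the red push-pull knob of the fork, 82 mm above the bench: a disc 33 mm across and 22 mm long along the rack's x, on a 12 mm thick stem 24 mm long; free air round and under it. Moves with the fork; at the rack's x = -109 mm when in. Its front face is 11 mm nearer the robot than this point.
- can: Bystander: white screw can with a black lid, 38 mm across, 54 mm tall, near the tall fixed waste bin behind the rack (keep clear of it); origin at the centre of its underside.
- timer: Bystander: lab timer lying flat, 64 x 68 x 19 mm; origin at the centre of its underside.
- dish: Bystander: closed petri dish with pink content, 58 mm across, 14 mm high; origin at the centre of its underside.
Things that resemble listed ones, but are neither listed nor needed, are in the scene too. Leave any orange or yellow look-alike of the bottle_2 alone.

How it is judged (in metres and radians):
On the way, in this order (a step that is already met when the one before it is completed fails the run):
1. the knob is pulled out to its stop (within 5 mm) (value of joint lock above 0.029 m), for 0.2 s.
2. with the knob out, a first bottle stands fully down in a pocket, let go (value of joint lock above 0.029 m and (((horizontal distance between bottle_1 and pocket_1 below 0.008 m or horizontal distance between bottle_1 and pocket_2 below 0.008 m or horizontal distance between bottle_1 and pocket_3 below 0.008 m) and z of bottle_1 in the frame of rack below 0.008 m and angle between bottle_1's own z axis and vertical below 0.1 rad and contact force between the fingers and bottle_1 below 0.3 N) or ((horizontal distance between bottle_2 and pocket_1 below 0.008 m or horizontal distance between bottle_2 and pocket_2 below 0.008 m or horizontal distance between bottle_2 and pocket_3 below 0.008 m) and z of bottle_2 in the frame of rack below 0.008 m and angle between bottle_2's own z axis and vertical below 0.1 rad and contact force between the fingers and bottle_2 below 0.3 N) or ((horizontal distance between bottle_3 and pocket_1 below 0.008 m or horizontal distance between bottle_3 and pocket_2 below 0.008 m or horizontal distance between bottle_3 and pocket_3 below 0.008 m) and z of bottle_3 in the frame of rack below 0.008 m and angle between bottle_3's own z axis and vertical below 0.1 rad and contact force between the fingers and bottle_3 below 0.3 N))), for 0.2 s.
3. with the knob out, two bottles stand in pockets, let go (value of joint lock above 0.029 m and ((((horizontal distance between bottle_1 and pocket_1 below 0.008 m or horizontal distance between bottle_1 and pocket_2 below 0.008 m or horizontal distance between bottle_1 and pocket_3 below 0.008 m) and z of bottle_1 in the frame of rack below 0.008 m and angle between bottle_1's own z axis and vertical below 0.1 rad and contact force between the fingers and bottle_1 below 0.3 N) and ((horizontal distance between bottle_2 and pocket_1 below 0.008 m or horizontal distance between bottle_2 and pocket_2 below 0.008 m or horizontal distance between bottle_2 and pocket_3 below 0.008 m) and z of bottle_2 in the frame of rack below 0.008 m and angle between bottle_2's own z axis and vertical below 0.1 rad and contact force between the fingers and bottle_2 below 0.3 N)) or (((horizontal distance between bottle_1 and pocket_1 below 0.008 m or horizontal distance between bottle_1 and pocket_2 below 0.008 m or horizontal distance between bottle_1 and pocket_3 below 0.008 m) and z of bottle_1 in the frame of rack below 0.008 m and angle between bottle_1's own z axis and vertical below 0.1 rad and contact force between the fingers and bottle_1 below 0.3 N) and ((horizontal distance between bottle_3 and pocket_1 below 0.008 m or horizontal distance between bottle_3 and pocket_2 below 0.008 m or horizontal distance between bottle_3 and pocket_3 below 0.008 m) and z of bottle_3 in the frame of rack below 0.008 m and angle between bottle_3's own z axis and vertical below 0.1 rad and contact force between the fingers and bottle_3 below 0.3 N)) or (((horizontal distance between bottle_2 and pocket_1 below 0.008 m or horizontal distance between bottle_2 and pocket_2 below 0.008 m or horizontal distance between bottle_2 and pocket_3 below 0.008 m) and z of bottle_2 in the frame of rack below 0.008 m and angle between bottle_2's own z axis and vertical below 0.1 rad and contact force between the fingers and bottle_2 below 0.3 N) and ((horizontal distance between bottle_3 and pocket_1 below 0.008 m or horizontal distance between bottle_3 and pocket_2 below 0.008 m or horizontal distance between bottle_3 and pocket_3 below 0.008 m) and z of bottle_3 in the frame of rack below 0.008 m and angle between bottle_3's own z axis and vertical below 0.1 rad and contact force between the fingers and bottle_3 below 0.3 N)))), for 0.2 s.
4. with the knob out, all three bottles stand in the pockets, let go (value of joint lock above 0.029 m and (horizontal distance between bottle_1 and pocket_1 below 0.008 m or horizontal distance between bottle_1 and pocket_2 below 0.008 m or horizontal distance between bottle_1 and pocket_3 below 0.008 m) and z of each of bottle_1, bottle_2, bottle_3 in the frame of rack below 0.008 m and angle between each of bottle_1, bottle_2, bottle_3's own z axis and vertical below 0.1 rad and contact force between the fingers and bottle_1 below 0.3 N and (horizontal distance between bottle_2 and pocket_1 below 0.008 m or horizontal distance between bottle_2 and pocket_2 below 0.008 m or horizontal distance between bottle_2 and pocket_3 below 0.008 m) and contact force between the fingers and bottle_2 below 0.3 N and (horizontal distance between bottle_3 and pocket_1 below 0.008 m or horizontal distance between bottle_3 and pocket_2 below 0.008 m or horizontal distance between bottle_3 and pocket_3 below 0.008 m) and contact force between the fingers and bottle_3 below 0.3 N), for 0.2 s.
At the end, for the whole second after the job is handed in: All three bottles stand released and at rest, one in each pocket: upright within 0.1 rad, foot within 4 mm of the pocket's floor, within 8 mm of the pocket's centre; the lock fork is pushed in to within 4 mm of its end (value of joint lock below 0.004 m and (horizontal distance between bottle_1 and pocket_1 below 0.008 m or horizontal distance between bottle_1 and pocket_2 below 0.008 m or horizontal distance between bottle_1 and pocket_3 below 0.008 m) and z of each of bottle_1, bottle_2, bottle_3 in the frame of rack below 0.008 m and angle between each of bottle_1, bottle_2, bottle_3's own z axis and vertical below 0.1 rad and contact force between the fingers and bottle_1 below 0.3 N and (horizontal distance between bottle_2 and pocket_1 below 0.008 m or horizontal distance between bottle_2 and pocket_2 below 0.008 m or horizontal distance between bottle_2 and pocket_3 below 0.008 m) and contact force between the fingers and bottle_2 below 0.3 N and (horizontal distance between bottle_3 and pocket_1 below 0.008 m or horizontal distance between bottle_3 and pocket_2 below 0.008 m or horizontal distance between bottle_3 and pocket_3 below 0.008 m) and contact force between the fingers and bottle_3 below 0.3 N and linear speed of each of bottle_1, bottle_2, bottle_3 below 0.03 m/s); the robot touches nothing.
It fails at once if a bottle is tipped (more than 0.6 rad) (angle between any of bottle_1, bottle_2, bottle_3's own z axis and vertical above 0.6 rad).
It fails at once if a bottle falls free (faster than 0.8 m/s, a drop of over 30 mm) ((linear speed of bottle_1 above 0.8 m/s and contact force between the fingers and bottle_1 below 0.1 N) or (linear speed of bottle_2 above 0.8 m/s and contact force between the fingers and bottle_2 below 0.1 N) or (linear speed of bottle_3 above 0.8 m/s and contact force between the fingers and bottle_3 below 0.1 N)).
It fails at once if the can, the timer or the petri dish is moved more than 30 mm (distance of any of can, timer, dish from where it was at the start of the episode above 0.03 m).
It also fails if it takes over 72 s, if anything falls off the work surface, if the arm or the gripper's body presses on something with over 40 N, if the wrist force passes 120 N, or if a joint passes its speed limit or range.

## Robot

A 6-joint arm with a two-finger parallel gripper is mounted at the origin on a cart in front of the work surface, level with it; the furniture and walls round the work are solid. World frame = base frame: x ahead of the robot, y to its left, z up, the work surface at z = 0. Lengths are in m, angles in degrees, forces in N, time in s.
With the tool pointing down it reaches from about 0.375 to 0.9 m from the base axis. Payload 3.1 kg.
Tool frame: the origin (TCP) lies between the finger pads; the fingertips stand 22 mm ahead of it and the grasp point (between the pads) lies 3 mm ahead of it; z points along the fingers, y is the line along which they close (so a half turn about z gives the same grasp; the last joint's range is limited). The gripper opens to 87 mm and grips with 3 to 60 N. Pads are 19 mm wide; open, the fingers measure 117 mm over their backs; the gripper's body (75 mm by 190 mm) begins 51 mm behind the grasp point.
Start: joints at [62.71, 30.224, 82.088, -0, 67.689, -10.227], TCP at [0.183, 0.597, 0.245] pointing down, gripper open.
Joint ranges: [-176.69, 176.69], [-43.24, 126.21], [12.49, 139.97], [-82, 262], [0, 151.66], [-163.58, 163.58]. Speed limits (degrees/s): [159.86, 159.86, 180, 180, 180, 180].

## Interface

Orientations are given as a 3x3 rotation matrix whose columns are the frame's x, y, z axes.
In Python, from rig import bot, capture, search_frame, outline_of, spot_point gives the robot as it stands.
- The arm moves only by the tool jog_arm, never from a script. Its argument "rows" is text: rows parted by semicolons, each of 7 numbers parted by spaces: the opening, from 0 (shut) to 1 (fully open), then the shift along the tool's x, y, z as a fraction of full scale, then the turn, a rotation vector about the tool's x, y, z as a fraction of full scale. A call has 1 to 20 rows; each row is the pose to reach, as a shift and turn from the pose commanded when the call began, along the tool's axes at that moment; what a row does not reach only later rows make up. Full scale, the value 1, is 0.5 m for a shift and pi/4 rad for a turn. A row lasts 1/12 s, in which the tool goes at most 41.7 mm and 7.16 degrees, less where a joint would pass 70% of its speed; a pose out of reach is approached as far as the arm can. A call with a number of a shift or a turn outside -1 to 1 is refused whole. A call with a gripper value outside its range is refused whole. The fingers move at their own pace and stop on an object; the grip force is fixed at half the most. Time passes only in rows, so rows that repeat a pose let the fingers close. It gives the time, the measured TCP pose, the force, the opening and the grip force at its end, in the units of the state.
- bot.read_state(): the state, without advancing time (a new reading comes with each control period).
- capture(name): name is "scene" or "side" or "wrist"; returns a dict with "pixels" (420x560x3 uint8, red, green, blue), "fx", "fy", "cx", "cy" (pixels), "R" (3x3) and "t" (3): a world point X has camera coordinates R X + t; the wrist camera has in their place "mount" (4x4, takes a point from camera to tool coordinates, whose origin is the TCP and whose axes are the flange's). Camera axes: x right, y down, z forward; pixel columns grow to the right and rows downward; lengths in m; the calibration is good to about 2 mm. A picture is of the moment at which its call begins: read the wrist's pose just before it. There is no depth.
- bot.hand_in(): hands the job in; it is judged then, once.
Trained networks look in a picture, given as the dict that the camera call returned (one of the last four; its "shot" number tells which), for a name from the list of things; names that differ only in an ending like _2 or _b are one class to them, and where a whole thing is asked for, a point or a joint stands for the part that bears it (a point fixed in the world has none). Each returns a list of dicts, best first, with "conf" (0 to 1); they miss things now and then, are a little off and sometimes report something else, mostly with a low value. They report only what shows in the picture. A call takes as long as a camera call. They do not tell look-alikes from the thing itself.
- search_frame(label, picture): "point" ([x, y, z] in m, in world coordinates, good to about 4 mm: the middle of the surface that is visible of it).
- outline_of(label, picture): "region" (420x560 bool, what is visible of it).
- spot_point(label, picture): "point" ([x, y, z] in m, in world coordinates, good to about 4 mm: a listed point, or the origin of a listed thing).
The state is a dict: "time_s": time; "joint_positions": joint angles; "qvel": joint speeds; "tau": joint torques, N m; "position": TCP position; "tcp_rot": TCP orientation; "force": force on the tool from outside, world axes, zero at the start; "moment": the same for the moment, N m; "opening": opening from 0.0 (shut) to 1.0 (fully open); "grasp_force": force on a finger pad.
Only numpy, scipy, OpenCV 4.12 (cv2) and the standard library are available. Lean on these libraries where they do the work, as an engineer would, in place of code of your own. Each camera call takes 0.05 s, during which the arm holds its last target. There are 200 camera calls.

## Working session

There is one attempt and no reset: what is moved stays moved. The work goes in short steps, Python scripts to look and compute and a tool call to move; the robot and the scene stay as the last step left them, time stands still between calls to the robot, and variables do not carry over. Pictures are saved under pics/ and viewed, at most 11 in all, crops included, and the job is handed in when it is done.

Besides the shell and the picture viewer there is one more tool, called after "Request:" as a command line: name --argument value ..., lists and objects as JSON in quotes. jog_arm: Moves the arm, as the interface text tells. Its arguments: {"type":"object","properties":{"rows":{"type":"string"}},"required":["rows"]}

```bash
mkdir -p pics
python3 - <<'E'
from rig import bot,capture,search_frame,outline_of,spot_point
import cv2,numpy as np
s=bot.read_state();print(s['time_s'],s['position'],np.round(s['tcp_rot'],3).tolist(),s['opening'])
for n in ('scene','side'):
    c=capture(n);cv2.imwrite(f'pics/{n}0.png',c['pixels'][:,:,::-1])
    print(n,c['fx'],c['cx'],c['cy'],'cam at',-c['R'].T@c['t'])
    for l in ('bottle_1','rack','pocket_1','pocket_2','pocket_3','knob','can','timer','dish'):
        for d in spot_point(l,c)[:5]:
            p=np.array(d['point']);q=c['R']@p+c['t']
            print(l,round(d['conf'],2),np.round(p,3),np.round([c['fx']*q[0]/q[2]+c['cx'],c['fy']*q[1]/q[2]+c['cy']]))
E
```

```text
0.0 [0.18306075 0.59686845 0.24355626] [[-0.956, 0.293, -0.001], [0.293, 0.956, -0.002], [0.0, -0.002, -1.0]] 1.0010876921298109
scene 438.25060835909693 280.74957104934305 212.62672355396788 cam at [ 0.024158   -0.50786213  0.8563212 ]
bottle_1 0.94 [ 0.54  -0.088  0.003] [277. 246.]
bottle_1 0.93 [ 0.756 -0.099 -0.001] [331. 201.]
bottle_1 0.84 [ 0.372 -0.094 -0.004] [232. 294.]
bottle_1 0.75 [ 0.647 -0.127 -0.004] [315. 231.]
bottle_1 0.6 [ 0.452 -0.055  0.003] [243. 262.]
rack 0.71 [ 0.491 -0.33   0.003] [348. 317.]
pocket_1 0.95 [ 0.489 -0.327  0.008] [347. 316.]
pocket_1 0.87 [ 0.559 -0.289  0.002] [350. 287.]
pocket_1 0.69 [ 0.422 -0.362  0.005] [343. 349.]
pocket_2 0.95 [ 0.489 -0.327  0.008] [347. 316.]
pocket_2 0.87 [ 0.559 -0.289  0.002] [350. 287.]
pocket_2 0.69 [ 0.422 -0.362  0.005] [343. 349.]
pocket_3 0.95 [ 0.489 -0.327  0.008] [347. 316.]
pocket_3 0.87 [ 0.559 -0.289  0.002] [350. 287.]
pocket_3 0.69 [ 0.422 -0.362  0.005] [343. 349.]
knob 0.69 [ 0.438 -0.231  0.082] [299. 288.]
can 0.55 [ 0.725 -0.222 -0.005] [364. 232.]
timer 0.73 [ 0.404  0.073 -0.001] [192. 247.
[... 354 characters left out ...]
 0.68 [ 0.543 -0.088  0.002] [287. 240.]
rack 0.58 [ 0.488 -0.328 -0.   ] [357. 286.]
pocket_1 0.92 [ 0.553 -0.289  0.001] [359. 266.]
pocket_1 0.85 [ 0.489 -0.325  0.   ] [356. 285.]
pocket_1 0.77 [ 0.421 -0.364  0.004] [354. 306.]
pocket_2 0.92 [ 0.553 -0.289  0.001] [359. 266.]
pocket_2 0.85 [ 0.489 -0.325  0.   ] [356. 285.]
pocket_2 0.77 [ 0.421 -0.364  0.004] [354. 306.]
pocket_3 0.92 [ 0.553 -0.289  0.001] [359. 266.]
pocket_3 0.85 [ 0.489 -0.325  0.   ] [356. 285.]
pocket_3 0.77 [ 0.421 -0.364  0.004] [354. 306.]
knob 0.72 [ 0.435 -0.225  0.079] [302. 246.]
can 0.61 [ 0.721 -0.219 -0.003] [372. 232.]
timer 0.76 [0.405 0.069 0.005] [202. 240.]
dish 0.73 [0.429 0.197 0.001] [179. 224.]
```

View pics/scene0.png

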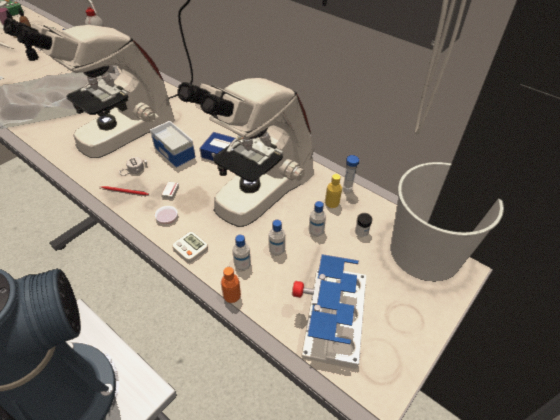

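Run:
```python
import cv2
a=cv2.imread('pics/scene0.png')[170:360,190:420]
cv2.imwrite('pics/crop0.png',cv2.resize(a,(690,570),interpolation=cv2.INTER_CUBIC))
```

```text
(no output)
```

View pics/crop0.png

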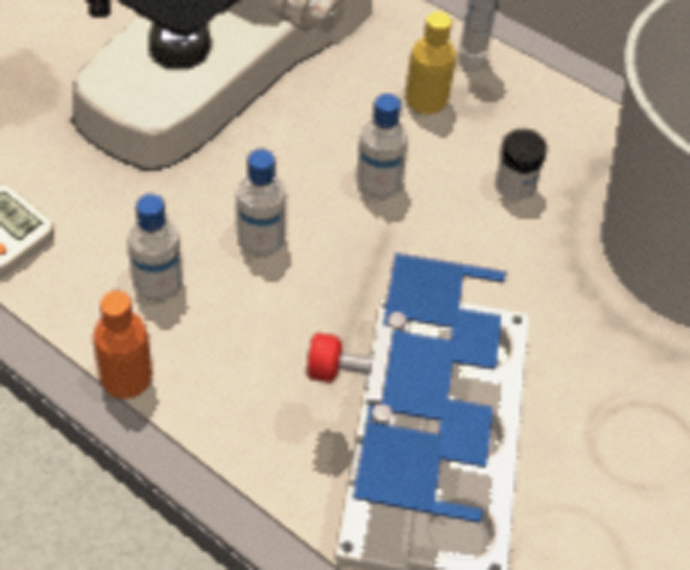

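The white bottles with blue caps are at scene pixels (242,255), (277,240) and (317,220). The look-alikes are the orange bottle (231,287), the yellow bottle (333,193) and the blue-capped tube (350,170), all to be left alone. The crop confirms the three white ones, and the red knob is at (299,288). Next I need the microscope's clearance, from the side view.

View pics/side0.png

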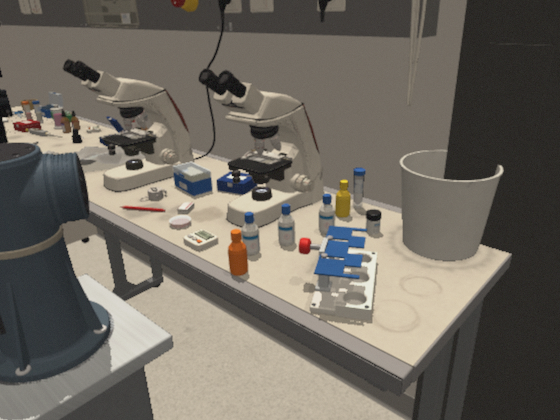

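The side view shows the rack at about (350,270), the knob at (305,246), and the microscope's eyepieces at (207,78) and (225,88).

```bash
cat > h.py <<'E'
from rig import bot,capture,search_frame,outline_of,spot_point
import numpy as np, cv2
from scipy.spatial.transform import Rotation as Ro
def down(yaw):  # tool y axis at this world yaw (deg), tool z down
    a=np.radians(yaw);y=np.array([np.cos(a),np.sin(a),0]);z=np.array([0,0,-1.]);return np.c_[np.cross(y,z),y,z]
def go(*ts):    # targets (x,y,z,yaw) -> fractions from the present pose
    s=bot.read_state();R=s['tcp_rot'];p=np.array(s['position'])
    for t in ts:
        d=R.T@(np.array(t[:3])-p)/.5; r=Ro.from_matrix(R.T@down(t[3])).as_rotvec()/(np.pi/4)
        print(t,np.round(np.r_[d,r],3).tolist(),'mm',round(500*np.linalg.norm(d)))
E
python3 - <<'E'
from h import *
c=[capture('scene'),capture('side')]
P=[np.array([[k['fx'],0,k['cx']],[0,k['fy'],k['cy']],[0,0,1]])@np.c_[k['R'],k['t']] for k in c]
for n,a,b in [('eye1',(185,90),(207,78)),('eye2',(208,100),(223,88)),('head',(262,82),(258,95)),('arm right',(305,140),(318,150)),('base corner',(222,217),(234,215)),('base right',(300,185),(308,195)),('scope1 eye',(12,27),(70,67)),('box',(150,130),(175,170))]:
    X=cv2.triangulatePoints(P[0],P[1],np.array(a,float),np.array(b,float));print(n,np.round(X[:3,0]/X[3,0],3))
go((.15,.39,.245,73),(.3,.3,.25,40),(.40,.1,.25,40),(.41,-.18,.2,28.8))
print(c[0].keys())
E
```

```text
eye1 [0.498 0.116 0.377]
eye2 [0.524 0.086 0.353]
head [0.678 0.102 0.315]
arm right [ 0.754 -0.008  0.164]
base corner [0.5   0.055 0.043]
base right [ 0.704 -0.026  0.053]
scope1 eye [0.412 0.623 0.378]
box [0.613 0.466 0.043]
(0.15, 0.39, 0.245, 73) [-0.058, -0.416, -0.001, -0.0, -0.0, -0.001] mm 210
(0.3, 0.3, 0.25, 40) [-0.398, -0.5, -0.011, -0.0, -0.0, 0.732] mm 320
(0.4, 0.1, 0.25, 40) [-0.706, -0.824, -0.011, -0.0, -0.0, 0.732] mm 543
(0.41, -0.18, 0.2, 28.8) [-0.89, -1.354, 0.089, -0.0, -0.0, 0.981] mm 811
dict_keys(['pixels', 'fx', 'fy', 'cx', 'cy', 'R', 't', 'shot'])
```

Request:
jog_arm --rows "1 -0.07 -0.39 0 0 0 0;1 -0.07 -0.39 0 0 0 0;1 -0.07 -0.39 0 0 0 0;1 -0.07 -0.39 0 0 0 0;1 -0.07 -0.39 0 0 0 0;1 -0.484 -0.577 0 0 0 0;1 -0.484 -0.577 0 0 0 0;1 -0.484 -0.577 0 0 0 0;1 -0.484 -0.577 0 0 0 0;1 -0.484 -0.577 0 0 0 0;1 -0.484 -0.577 0 0 0 0;1 -0.484 -0.577 0 0 0 0"

```text
time_s: 2.1
position: [0.3341, 0.2488, 0.2451]
tcp_rot: [[-0.954, 0.299, 0.004], [0.299, 0.954, 0.0], [-0.003, 0.001, -1.0]]
force: [1.2, -0.2, -0.0]
opening: 0.996
grasp_force: 0.0
```

Run:
```python
from h import *
s=bot.read_state();print(s['time_s'],s['position'],s['joint_positions'])
go((.395,.08,.24,73),(.38,-.13,.24,28.8))
```

```text
2.1 [0.33411123 0.24881033 0.24507176] [ 2.12630362e+01  1.40403578e+01  1.10505745e+02 -7.20322316e-02
  5.52483716e+01 -5.13174652e+01]
(0.395, 0.08, 0.24, 73) [-0.217, -0.286, 0.01, 0.002, 0.004, -0.008] mm 180
(0.38, -0.13, 0.24, 28.8) [-0.314, -0.696, 0.01, 0.003, 0.003, 0.974] mm 382
```

Request:
jog_arm --rows "1 -0.217 -0.286 0.01 0 0 0;1 -0.217 -0.286 0.01 0 0 0;1 -0.217 -0.286 0.01 0 0 0;1 -0.217 -0.286 0.01 0 0 0;1 -0.217 -0.286 0.01 0 0 0;1 -0.314 -0.696 0.01 0 0 0.97;1 -0.314 -0.696 0.01 0 0 0.97;1 -0.314 -0.696 0.01 0 0 0.97;1 -0.314 -0.696 0.01 0 0 0.97;1 -0.314 -0.696 0.01 0 0 0.97;1 -0.314 -0.696 0.01 0 0 0.97;1 -0.314 -0.696 0.01 0 0 0.97"

```text
time_s: 3.1
position: [0.3782, -0.1299, 0.2397]
tcp_rot: [[-0.483, 0.876, 0.001], [0.876, 0.483, -0.0], [-0.0, 0.001, -1.0]]
force: [-0.4, 1.0, -0.6]
opening: 0.998
grasp_force: 0.0
```

Run:
```python
from h import *
s=bot.read_state();print(s['time_s'],s['position'])
c=capture('wrist');print(c['mount']);cv2.imwrite('pics/w0.png',c['pixels'][:,:,::-1])
for l in ('knob','pocket_1','rack'):
  print(l,[(round(d['conf'],2),np.round(d['point'],4)) for d in spot_point(l,c)[:3]])
go((.4365,-.23,.15,28.8),(.4365,-.23,.085,28.8))
```

```text
3.1 [ 0.37822475 -0.12988608  0.23971703]
[[ 4.66291993e-04 -9.62977552e-01 -2.69581187e-01  7.35465926e-02]
 [ 9.99999845e-01  5.31488551e-04 -1.68853118e-04  1.21109134e-04]
 [ 3.05881076e-04 -2.69581066e-01  9.62977650e-01 -1.40417240e-01]
 [ 0.00000000e+00  0.00000000e+00  0.00000000e+00  1.00000000e+00]]
knob [(0.6, array([ 0.4358, -0.2296,  0.0827])), (0.55, array([ 0.4851, -0.3239, -0.0039]))]
pocket_1 [(0.86, array([ 0.5508, -0.2883,  0.0018])), (0.85, array([ 0.4289, -0.3631,  0.007 ])), (0.65, array([ 0.4877, -0.3252,  0.0036]))]
rack [(0.98, array([ 0.4861, -0.3246, -0.0027]))]
(0.4365, -0.23, 0.15, 28.8) [-0.239, 0.0, 0.179, -0.0, -0.002, 0.017] mm 149
(0.4365, -0.23, 0.085, 28.8) [-0.239, 0.0, 0.309, -0.0, -0.002, 0.017] mm 195
```

View pics/w0.png

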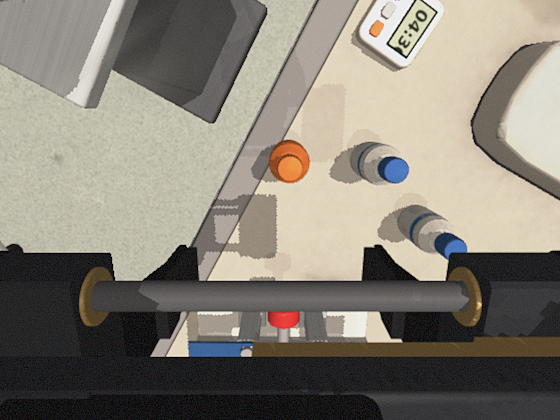

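Request:
jog_arm --rows "0.75 -0.239 0 0.179 0 0 0.017;0.75 -0.239 0 0.179 0 0 0.017;0.75 -0.239 0 0.179 0 0 0.017;0.75 -0.239 0 0.179 0 0 0.017;0.75 -0.239 0 0.26 0 0 0.017;0.75 -0.239 0 0.309 0 0 0.017;0.75 -0.239 0 0.309 0 0 0.017;0 -0.239 0 0.309 0 0 0.017;0 -0.239 0 0.309 0 0 0.017;0 -0.239 0 0.309 0 0 0.017;0 -0.239 0 0.309 0 0 0.017;0 -0.239 0 0.309 0 0 0.017;0 -0.239 0 0.309 0 0 0.017"

```text
time_s: 4.38
position: [0.4376, -0.2324, 0.0863]
tcp_rot: [[-0.477, 0.879, 0.003], [0.879, 0.477, -0.001], [-0.003, 0.002, -1.0]]
force: [11.9, 11.2, 2.7]
opening: 0.378
grasp_force: 7.9
```

Request:
jog_arm --rows "0 0 0 0 0 0 0;0 0.015 0 0 0 0 0;0 0.03 0 0 0 0 0;0 0.045 0 0 0 0 0;0 0.06 0 0 0 0 0;0 0.07 0 0 0 0 0;0 0.075 0 0 0 0 0;0 0.075 0 0 0 0 0;0 0.075 0 0 0 0 0"

```text
time_s: 5.13
position: [0.4225, -0.2026, 0.0863]
tcp_rot: [[-0.477, 0.879, 0.009], [0.879, 0.477, -0.007], [-0.011, 0.005, -1.0]]
force: [5.2, -2.8, -0.5]
opening: 0.365
grasp_force: 30.0
```

Run:
```python
from h import *
s=bot.read_state();print(s['position'],s['force'],s['opening'],s['grasp_force'])
for n in('scene','side'):
  c=capture(n);print([(round(d['conf'],2),np.round(d['point'],4)) for d in spot_point('knob',c)[:2]])
```

```text
[ 0.42245401 -0.20261351  0.08632283] [ 5.16684521 -2.77934456 -0.48257574] 0.364809220781067 30.00145809993482
[]
[(0.61, array([ 0.4218, -0.1933,  0.0832]))]
```

Request:
jog_arm --rows "0 0.01 0 0 0 0 0;0 0.015 0 0 0 0 0;0 0.015 0 0 0 0 0;0 0.015 0 0 0 0 0"

```text
time_s: 5.67
position: [0.4225, -0.2022, 0.0865]
tcp_rot: [[-0.479, 0.878, 0.017], [0.878, 0.479, -0.018], [-0.024, 0.006, -1.0]]
force: [4.2, -18.9, -10.5]
opening: 0.362
grasp_force: 30.0
```

Request:
jog_arm --rows "0 -0.01 0 0 0 0 0;0.75 -0.01 0 0 0 0 0;0.75 -0.01 0 0 0 0 0;0.75 -0.01 0 0 0 0 0;0.75 -0.01 0 -0.08 0 0 0;0.75 -0.01 0 -0.16 0 0 0;0.75 -0.01 0 -0.24 0 0 0;0.75 -0.01 0 -0.3 0 0 0;0.75 -0.01 0 -0.3 0 0 0"

```text
time_s: 6.42
position: [0.4194, -0.1983, 0.2403]
tcp_rot: [[-0.478, 0.878, 0.008], [0.878, 0.478, -0.007], [-0.01, 0.004, -1.0]]
force: [1.0, -0.7, -0.3]
opening: 0.742
grasp_force: 0.0
```

Run:
```python
from h import *
s=bot.read_state();print(s['time_s'],s['position'])
c=capture('side');print([(round(d['conf'],2),np.round(d['point'],4)) for d in spot_point('knob',c)[:2]])
go((.56,-.17,.24,0))
```

```text
6.4167 [ 0.41935979 -0.19833971  0.24027937]
[(0.84, array([ 0.4181, -0.1959,  0.0821])), (0.3, array([ 4.483e-01, -5.620e-02,  2.000e-04]))]
(0.56, -0.17, 0.24, 0) [-0.09, 0.277, -0.008, 0.001, 0.002, 0.634] mm 146
```

Request:
jog_arm --rows "0.6 -0.09 0.277 0 0 0 0.63;0.6 -0.09 0.277 0 0 0 0.63;0.6 -0.09 0.277 0 0 0 0.63;0.6 -0.09 0.277 0 0 0 0.63;0.6 -0.09 0.277 0 0 0 0.63;0.6 -0.09 0.277 0 0 0 0.63"

```text
time_s: 7.02
position: [0.5596, -0.1692, 0.2321]
tcp_rot: [[-0.006, 1.0, -0.006], [1.0, 0.006, 0.003], [0.003, -0.006, -1.0]]
force: [-0.9, 0.0, -0.1]
opening: 0.6
grasp_force: 0.0
```

```bash
cat >> h.py <<'E'
def wristcam():
    s=bot.read_state();c=capture('wrist');T=np.eye(4);T[:3,:3]=s['tcp_rot'];T[:3,3]=s['position'];M=T@c['mount']
    c['Rw']=M[:3,:3];c['o']=M[:3,3];return c
def ray(c,u,v,z):
    d=c['Rw']@[(u-c['cx'])/c['fx'],(v-c['cy'])/c['fy'],1];return c['o']+d*(z-c['o'][2])/d[2]
E
python3 - <<'E'
from h import *
s=bot.read_state();print(s['time_s'],s['position'])
c=wristcam();cv2.imwrite('pics/w1.png',c['pixels'][:,:,::-1])
print([(round(d['conf'],2),np.round(d['point'],4)) for d in spot_point('bottle_1',c)[:6]])
h=cv2.cvtColor(c['pixels'],cv2.COLOR_RGB2HSV);m=cv2.inRange(h,(100,130,90),(125,255,255))
n,_,st,ce=cv2.connectedComponentsWithStats(m)
for i in range(1,n):
    if st[i,4]>150: print(st[i],ce[i],'capcentre',np.round(ray(c,*ce[i],.097),4))
E
```

```text
7.0167 [ 0.55959728 -0.16920291  0.23211872]
[(0.77, array([ 6.519e-01, -1.321e-01,  3.000e-04])), (0.57, array([ 3.699e-01, -9.700e-02,  2.000e-04])), (0.56, array([ 0.7524, -0.1059,  0.0044]))]
[240  97  27  28 571] [253.09982487 110.53765324] capcentre [ 0.5372 -0.0891  0.097 ]
[377 147  25  26 512] [388.91015625 159.86132812] capcentre [ 0.6483 -0.1272  0.097 ]
[ 173  222  104   59 2353] [231.01827454 254.40118997] capcentre [ 0.5157 -0.2119  0.097 ]
```

View pics/w1.png

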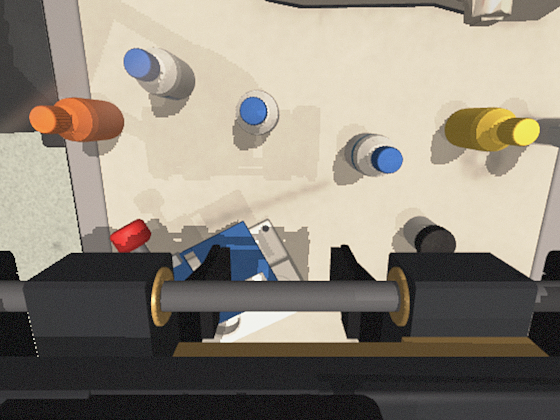

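The wrist view shows the white bottles' caps at (140,64), (253,111) and (389,160), with orange on the left and yellow on the right. I'll take the far one at (0.648,-0.127) first.

Run:
```python
from h import *
go((.6483,-.1275,.15,0),(.6483,-.1275,.102,0))
```

```text
(0.6483, -0.1275, 0.15, 0) [0.083, 0.181, 0.165, -0.007, -0.003, 0.006] mm 129
(0.6483, -0.1275, 0.102, 0) [0.083, 0.182, 0.261, -0.007, -0.003, 0.006] mm 164
```

Request:
jog_arm --rows "0.6 0.083 0.181 0.165 0 0 0.006;0.6 0.083 0.181 0.165 0 0 0.006;0.6 0.083 0.181 0.165 0 0 0.006;0.6 0.083 0.181 0.165 0 0 0.006;0.6 0.083 0.181 0.165 0 0 0.006;0.6 0.083 0.181 0.165 0 0 0.006"

```text
time_s: 7.62
position: [0.6492, -0.129, 0.152]
tcp_rot: [[0.001, 1.0, -0.003], [1.0, -0.001, 0.001], [0.001, -0.003, -1.0]]
force: [0.1, 0.1, -0.2]
opening: 0.603
grasp_force: 0.0
```

Run:
```python
from h import *
s=bot.read_state();print(s['tcp_rot'])
go((.6483,-.1275,.102,0))
```

```text
[[ 1.49819856e-03  9.99994383e-01 -2.99825828e-03]
 [ 9.99998728e-01 -1.49654841e-03  5.52537992e-04]
 [ 5.48047849e-04 -2.99908228e-03 -9.99995353e-01]]
(0.6483, -0.1275, 0.102, 0) [0.003, -0.001, 0.1, -0.004, -0.001, -0.002] mm 50
```

Request:
jog_arm --rows "0.6 0.003 -0.001 0.06 0 0 0;0.6 0.003 -0.001 0.1 0 0 0;0.6 0.003 -0.001 0.1 0 0 0;0.6 0.003 -0.001 0.1 0 0 0;0 0.003 -0.001 0.1 0 0 0;0 0.003 -0.001 0.1 0 0 0;0 0.003 -0.001 0.1 0 0 0;0 0.003 -0.001 0.1 0 0 0;0 0.003 -0.001 0.1 0 0 0;0 0.003 -0.001 0.1 0 0 0;0 0.003 -0.001 0.1 0 0 0"

```text
time_s: 8.53
position: [0.6506, -0.1273, 0.1029]
tcp_rot: [[0.002, 1.0, 0.0], [1.0, -0.002, -0.0], [-0.0, 0.0, -1.0]]
force: [-0.6, -0.9, 2.5]
opening: 0.244
grasp_force: 30.0
```

```bash
cat >> h.py <<'E'
def rackpts(x0,y0,yaw):
    a=np.radians(yaw);yr=np.array([np.cos(a),np.sin(a)]);xr=np.array([yr[1],-yr[0]])
    return lambda P:np.c_[np.array([x0,y0])+np.outer(P[:,0],xr)+np.outer(P[:,1],yr),P[:,2]]
def proj(c,X):
    q=X@c['R'].T+c['t'];return np.c_[c['fx']*q[:,0]/q[:,2]+c['cx'],c['fy']*q[:,1]/q[:,2]+c['cy']]
BLK=np.array([[-.032,-.107,.024],[.032,-.107,.024],[.032,.107,.024],[-.032,.107,.024]])
TH=np.linspace(0,2*np.pi,60)
CIR=[np.c_[.022*np.cos(TH),y+.022*np.sin(TH),.024+0*TH] for y in(-.075,0,.075)]
E
python3 - <<'E'
from h import *
f=rackpts(.489,-.3258,29.2);out=[]
for n in('scene','side'):
    c=capture(n);np.save(n+'_c.npy',c,allow_pickle=True)
    p=[np.round(d['point'],4) for d in spot_point('pocket_1',c)[:3]];print(p,[np.round(d['point'],4) for d in spot_point('rack',c)[:1]],[np.round(d['point'],4) for d in spot_point('knob',c)[:1]])
    uv=proj(c,f(BLK));lo=uv.min(0)-10;k=6.0
    im=cv2.warpAffine(c['pixels'][:,:,::-1].copy(),np.array([[k,0,-k*lo[0]],[0,k,-k*lo[1]]]),(400,600),flags=cv2.INTER_CUBIC)
    for q,col in [(BLK,(0,255,0))]+[(q,(0,0,255)) for q in CIR]:
        cv2.polylines(im,[np.int32((proj(c,f(q))-lo)*k)],True,col,1)
    out.append(im);print(n,'lo',lo,'k',k)
cv2.imwrite('pics/ov.png',np.hstack(out))
E
```

```text
[array([ 5.586e-01, -2.943e-01,  5.000e-04]), array([ 0.4221, -0.363 ,  0.0039]), array([ 0.4868, -0.3281,  0.0031])] [array([ 0.4887, -0.3292,  0.0029])] [array([ 0.4195, -0.2024,  0.0814])]
scene lo [316.95617677 258.84626277] k 6.0
[array([ 0.5544, -0.2921,  0.0024]), array([ 0.4909, -0.3261,  0.0045])] [array([ 0.489 , -0.3279, -0.0024])] [array([ 0.4199, -0.1963,  0.08  ])]
side lo [325.72853816 238.55096402] k 6.0
```

View pics/ov.png

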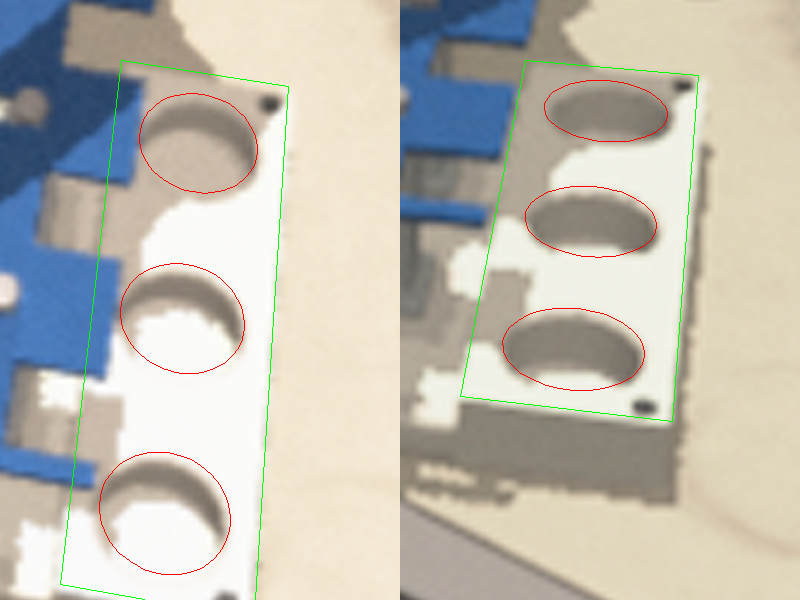

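Request:
jog_arm --rows "0 0 0 -0.04 0 0 0;0 0 0 -0.1 0 0 0;0 0 0 -0.16 0 0 0;0 0 0 -0.22 0 0 0;0 -0.04 -0.024 -0.27 0 0 -0.1;0 -0.09 -0.053 -0.27 0 0 -0.2;0 -0.14 -0.083 -0.27 0 0 -0.3;0 -0.19 -0.113 -0.27 0 0 -0.42;0 -0.24 -0.142 -0.27 0 0 -0.53;0 -0.29 -0.172 -0.27 0 0 -0.6;0 -0.324 -0.192 -0.27 0 0 -0.649;0 -0.324 -0.192 -0.27 0 0 -0.649;0 -0.324 -0.192 -0.27 0 0 -0.649"

```text
time_s: 10.02
position: [0.5534, -0.2898, 0.2366]
tcp_rot: [[-0.484, 0.875, -0.001], [0.875, 0.484, 0.001], [0.002, -0.0, -1.0]]
force: [0.1, -0.0, -0.7]
opening: 0.24
grasp_force: 30.0
```

```bash
cat >> h.py <<'E'
RK=rackpts(.489,-.3258,29.2)
P=RK(np.array([[0,.075,0],[0,0,0],[0,-.075,0.]]))[:,:2]
def held(tag,h,foot):   # overlay of the held bottle, as if centred at TCP
    s=bot.read_state();p=np.array(s['position']);out=[]
    for n in('scene','side'):
        c=capture(n);q=proj(c,p[None]-[[0,0,.05]])[0]
        k=5.;lo=q-[40,60];im=cv2.warpAffine(c['pixels'][:,:,::-1].copy(),np.array([[k,0,-k*lo[0]],[0,k,-k*lo[1]]]),(400,600),flags=cv2.INTER_CUBIC)
        for r,z in((.020,0),(.020,.054)):
            C=np.c_[p[0]+r*np.cos(TH),p[1]+r*np.sin(TH),foot+z+0*TH];cv2.polylines(im,[np.int32((proj(c,C)-lo)*k)],True,(0,0,255),1)
        for C in CIR: cv2.polylines(im,[np.int32((proj(c,RK(C))-lo)*k)],True,(0,255,0),1)
        out.append(im)
        print(n,[np.round(d['point'],4) for d in spot_point('bottle_1',c) if d['point'][1]<-.2 or d['point'][2]>.03])
    cv2.imwrite(f'pics/{tag}.png',np.hstack(out))
E
python3 - <<'E'
from h import *
s=bot.read_state();print(s['time_s'],s['position'],np.round(s['tcp_rot'],3),s['force'],s['opening']);print(P)
held('held1',0,s['position'][2]-.1029)
go((*P[0],.137,29.2),(*P[0],.107,29.2))
E
```

```text
10.0167 [ 0.55339562 -0.28983278  0.23663578] [[-0.484  0.875 -0.001]
 [ 0.875  0.484  0.001]
 [ 0.002 -0.    -1.   ]] [ 0.05108505 -0.00745687 -0.74413043] 0.24015134193277943
[[ 0.55446916 -0.28921053]
 [ 0.489      -0.3258    ]
 [ 0.42353084 -0.36238947]]
scene [array([ 0.5508, -0.2947,  0.128 ]), array([ 0.4861, -0.3259,  0.0069])]
side [array([ 0.7217, -0.2202, -0.0012]), array([ 0.5524, -0.2914,  0.1312])]
(np.float64(0.5544691557952357), np.float64(-0.28921052556459503), 0.137, 29.2) [-0.002, -0.002, 0.2, 0.0, -0.001, -0.001] mm 100
(np.float64(0.5544691557952357), np.float64(-0.28921052556459503), 0.107, 29.2) [-0.002, -0.002, 0.26, 0.0, -0.001, -0.001] mm 130
```

View pics/held1.png

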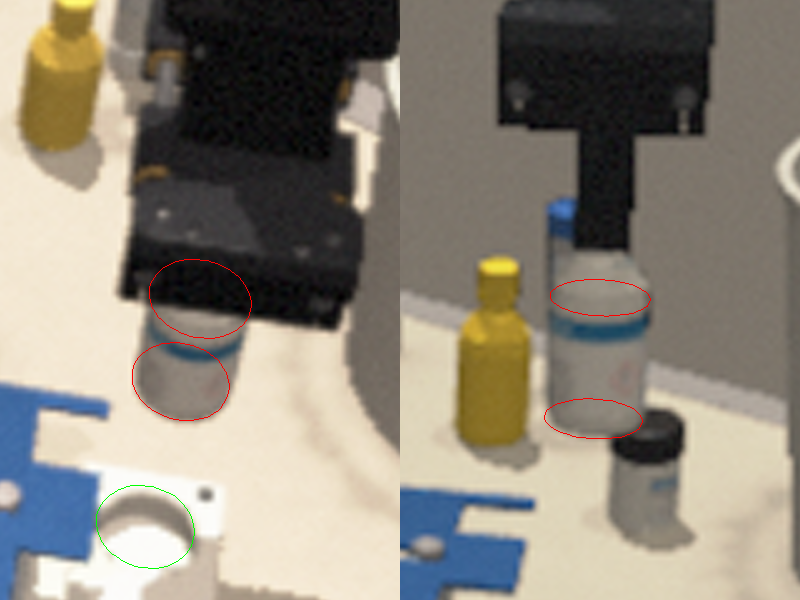

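Here the held bottle sits about 1.5 mm towards rack +x of the TCP in both views, so I'll correct for that while lowering.

Request:
jog_arm --rows "0 0.001 -0.001 0.06 0 0 0;0 0.001 -0.001 0.12 0 0 0;0 0.001 -0.001 0.17 0 0 0;0 0.001 -0.001 0.2 0 0 0;0 0.001 -0.001 0.205 0 0 0;0 0.001 -0.001 0.215 0 0 0;0 0.001 -0.001 0.225 0 0 0;0 0.001 -0.001 0.235 0 0 0;0 0.001 -0.001 0.235 0 0 0"

```text
time_s: 10.97
position: [0.5537, -0.2888, 0.1201]
tcp_rot: [[-0.487, 0.874, 0.0], [0.874, 0.487, -0.0], [-0.0, 0.0, -1.0]]
force: [-0.7, 0.1, -1.3]
opening: 0.241
grasp_force: 30.0
```

Request:
jog_arm --rows "0 0 0 0.012 0 0 0;0 0 0 0.02 0 0 0;0 0 0 0.026 0 0 0;0 0 0 0.027 0 0 0;0 0 0 0.027 0 0 0"

```text
time_s: 11.38
position: [0.5536, -0.2893, 0.1069]
tcp_rot: [[-0.486, 0.874, 0.0], [0.874, 0.486, -0.001], [-0.001, 0.0, -1.0]]
force: [-0.7, -0.2, 2.0]
opening: 0.24
grasp_force: 30.0
```

Request:
jog_arm --rows "0.5 0 0 0.027 0 0 0;0.5 0 0 0.027 0 0 0;0.5 0 0 0.027 0 0 0;0.5 0 0 0 0 0 0;0.5 0 0 -0.06 0 0 0;0.5 0 0 -0.11 0 0 0;0.6 0.05 0.02 -0.126 0 0 0.1;0.6 0.362 0.171 -0.126 0 0 0.649;0.6 0.362 0.171 -0.126 0 0 0.649;0.6 0.362 0.171 -0.126 0 0 0.649;0.6 0.362 0.171 -0.126 0 0 0.649;0.6 0.362 0.171 -0.126 0 0 0.649;0.6 0.362 0.171 -0.126 0 0 0.649;0.6 0.362 0.171 -0.126 0 0 0.649"

```text
time_s: 12.55
position: [0.5406, -0.0893, 0.1697]
tcp_rot: [[-0.001, 1.0, 0.001], [1.0, 0.001, -0.001], [-0.001, 0.001, -1.0]]
force: [-0.8, -1.0, -0.0]
opening: 0.599
grasp_force: 0.0
```

Run:
```python
from h import *
s=bot.read_state();print(s['time_s'],s['position'])
for n in('scene','side'):
  c=capture(n);print(n,[np.round(d['point'],4) for d in spot_point('bottle_1',c)],[np.round(d['point'],4) for d in spot_point('knob',c)])
go((.5405,-.0895,.152,0),(.5405,-.0895,.1025,0))
```

```text
12.55 [ 0.54064259 -0.08926784  0.16966519]
scene [array([ 0.7535, -0.1014,  0.0013]), array([ 0.5503, -0.2894, -0.0044]), array([ 0.5395, -0.0896,  0.0031]), array([ 0.4518, -0.0562,  0.0008]), array([ 0.3704, -0.0946, -0.0015])] [array([ 0.4188, -0.1993,  0.0779])]
side [array([ 0.4423, -0.0579, -0.0021]), array([ 0.7555, -0.0988, -0.0036]), array([ 0.5386, -0.091 ,  0.0024]), array([ 0.5529, -0.2896,  0.0068]), array([ 0.3716, -0.1012,  0.0009])] [array([ 0.4159, -0.1932,  0.0812])]
(0.5405, -0.0895, 0.152, 0) [0.002, 0.0, 0.035, 0.0, 0.0, -0.005] mm 17
(0.5405, -0.0895, 0.1025, 0) [0.003, 0.0, 0.134, 0.0, 0.0, -0.005] mm 67
```

Request:
jog_arm --rows "0.6 0 0 0.06 0 0 0;0.6 0 0 0.11 0 0 0;0.6 0 0 0.134 0 0 0;0.6 0 0 0.134 0 0 0;0.6 0 0 0.134 0 0 0;0 0 0 0.134 0 0 0;0 0 0 0.134 0 0 0;0 0 0 0.134 0 0 0;0 0 0 0.134 0 0 0;0 0 0 0.134 0 0 0;0 0 0 0.134 0 0 0"

```text
time_s: 13.77
position: [0.5402, -0.0892, 0.103]
tcp_rot: [[0.002, 1.0, 0.001], [1.0, -0.002, -0.0], [-0.0, 0.001, -1.0]]
force: [-0.5, 0.3, 0.2]
opening: 0.238
grasp_force: 30.0
```

Request:
jog_arm --rows "0 0 0 -0.04 0 0 0;0 0 0 -0.1 0 0 0;0 0 0 -0.16 0 0 0;0 0 0 -0.22 0 0 0;0 -0.05 -0.01 -0.268 0 0 -0.1;0 -0.11 -0.024 -0.268 0 0 -0.2;0 -0.17 -0.037 -0.268 0 0 -0.3;0 -0.23 -0.05 -0.268 0 0 -0.4;0 -0.29 -0.063 -0.268 0 0 -0.5;0 -0.35 -0.075 -0.268 0 0 -0.57;0 -0.41 -0.088 -0.268 0 0 -0.649;0 -0.45 -0.097 -0.268 0 0 -0.649;0 -0.473 -0.102 -0.268 0 0 -0.649;0 -0.473 -0.102 -0.268 0 0 -0.649;0 -0.473 -0.102 -0.268 0 0 -0.649"

```text
time_s: 15.02
position: [0.4885, -0.325, 0.2362]
tcp_rot: [[-0.485, 0.874, -0.0], [0.874, 0.485, 0.002], [0.002, 0.0, -1.0]]
force: [-1.1, 0.8, -1.0]
opening: 0.244
grasp_force: 30.0
```

Run:
```python
from h import *
s=bot.read_state();print(s['time_s'],s['position'],s['opening'])
held('held2',0,s['position'][2]-.103)
go((*P[1],.131,29.2),(*P[1],.107,29.2))
```

```text
15.0167 [ 0.48846646 -0.32500663  0.23624089] 0.24415275760208233
scene [array([ 5.508e-01, -2.913e-01, -5.000e-04]), array([ 0.4874, -0.3257,  0.1358])]
side [array([ 0.5499, -0.29  ,  0.0028]), array([ 0.4933, -0.3256,  0.1351])]
(np.float64(0.489), np.float64(-0.3258), 0.131, 29.2) [-0.004, -0.002, 0.211, 0.0, -0.001, 0.0] mm 106
(np.float64(0.489), np.float64(-0.3258), 0.107, 29.2) [-0.004, -0.002, 0.259, 0.0, -0.001, 0.0] mm 130
```

View pics/held2.png

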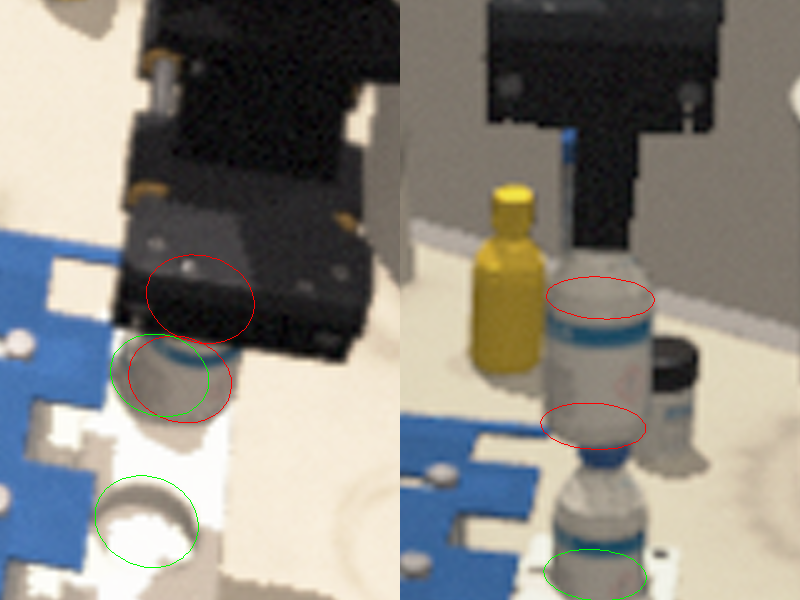

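Request:
jog_arm --rows "0 -0.002 0.001 0.06 0 0 0;0 -0.002 0.001 0.12 0 0 0;0 -0.002 0.001 0.17 0 0 0;0 -0.002 0.001 0.2 0 0 0;0 -0.002 0.001 0.205 0 0 0;0 -0.002 0.001 0.215 0 0 0;0 -0.002 0.001 0.225 0 0 0;0 -0.002 0.001 0.235 0 0 0;0 -0.002 0.001 0.235 0 0 0"

```text
time_s: 15.97
position: [0.4898, -0.3261, 0.1191]
tcp_rot: [[-0.487, 0.874, 0.0], [0.874, 0.487, -0.0], [-0.0, 0.0, -1.0]]
force: [0.3, 0.0, -0.4]
opening: 0.241
grasp_force: 30.0
```

Request:
jog_arm --rows "0 0 0 0.012 0 0 0;0 0 0 0.02 0 0 0;0 0 0 0.025 0 0 0;0 0 0 0.026 0 0 0;0 0 0 0.026 0 0 0"

```text
time_s: 16.38
position: [0.4899, -0.3269, 0.1069]
tcp_rot: [[-0.486, 0.874, 0.001], [0.874, 0.486, -0.001], [-0.002, 0.0, -1.0]]
force: [-0.6, 0.0, 4.7]
opening: 0.243
grasp_force: 30.0
```

Request:
jog_arm --rows "0.5 0 0 0.026 0 0 0;0.5 0 0 0.026 0 0 0;0.5 0 0 0.026 0 0 0;0.5 0 0 0 0 0 0;0.5 0 0 -0.06 0 0 0;0.5 0 0 -0.12 0 0 0;0.6 0.05 0.02 -0.186 0 0 0.1;0.6 0.383 0.122 -0.186 0 0 0.649;0.6 0.383 0.122 -0.186 0 0 0.649;0.6 0.383 0.122 -0.186 0 0 0.649;0.6 0.383 0.122 -0.186 0 0 0.649;0.6 0.383 0.122 -0.186 0 0 0.649;0.6 0.383 0.122 -0.186 0 0 0.649;0.6 0.383 0.122 -0.186 0 0 0.649"

```text
time_s: 17.55
position: [0.4506, -0.1296, 0.1993]
tcp_rot: [[-0.0, 1.0, 0.002], [1.0, 0.0, -0.001], [-0.001, 0.002, -1.0]]
force: [0.3, -0.6, -0.4]
opening: 0.599
grasp_force: 0.0
```

Run:
```python
from h import *
s=bot.read_state();print(s['time_s'],s['position'])
c=wristcam();h=cv2.cvtColor(c['pixels'],cv2.COLOR_RGB2HSV);m=cv2.inRange(h,(100,130,90),(125,255,255))
n,_,st,ce=cv2.connectedComponentsWithStats(m)
for i in range(1,n):
    if st[i,4]>150: print(st[i],ce[i],'capcentre',np.round(ray(c,*ce[i],.097),4))
print([np.round(d['point'],4) for d in spot_point('bottle_1',c)])
for n in('scene','side'):
  c=capture(n);print(n,[np.round(d['point'],4) for d in spot_point('bottle_1',c)],[np.round(d['point'],4) for d in spot_point('knob',c)])
go((.449,-.056,.16,0),(.449,-.056,.1025,0))
```

```text
17.55 [ 0.45058209 -0.12955054  0.19934098]
[264 102  29  31 699] [277.82689557 116.97854077] capcentre [ 0.4494 -0.0549  0.097 ]
[260 312  56  30 626] [293.26996805 333.82907348] capcentre [ 0.4623 -0.2308  0.097 ]
[314 312  43  30 646] [332.72910217 325.94582043] capcentre [ 0.4952 -0.2231  0.097 ]
[array([ 3.727e-01, -9.940e-02, -3.000e-04]), array([ 4.525e-01, -5.940e-02,  2.000e-04])]
scene [array([ 3.715e-01, -9.570e-02,  2.000e-04]), array([ 0.4519, -0.0575, -0.0008]), array([ 5.520e-01, -2.883e-01, -1.000e-04]), array([ 0.7566, -0.1007,  0.    ]), array([ 0.4932, -0.3256,  0.0076])] [array([ 0.4203, -0.2017,  0.0803]), array([ 0.4049,  0.0758, -0.0006])]
side [array([ 0.7552, -0.0991, -0.004 ]), array([ 0.3753, -0.1003,  0.0008]), array([ 0.4485, -0.056 , -0.0025]), array([ 0.5534, -0.2925,  0.0066]), array([ 0.4911, -0.325 ,  0.0047])] [array([ 0.4181, -0.1922,  0.0823])]
(0.449, -0.056, 0.16, 0) [0.148, -0.002, 0.078, 0.0, 0.0, -0.004] mm 84
(0.449, -0.056, 0.1025, 0) [0.148, -0.002, 0.193, 0.0, 0.0, -0.004] mm 122
```

Request:
jog_arm --rows "0.6 0.146 0 0.06 0 0 0;0.6 0.146 0 0.078 0 0 0;0.6 0.146 0 0.078 0 0 0;0.6 0.146 0 0.12 0 0 0;0.6 0.146 0 0.17 0 0 0;0.6 0.146 0 0.193 0 0 0;0.6 0.146 0 0.193 0 0 0;0.6 0.146 0 0.193 0 0 0;0 0.146 0 0.193 0 0 0;0 0.146 0 0.193 0 0 0;0 0.146 0 0.193 0 0 0;0 0.146 0 0.193 0 0 0;0 0.146 0 0.193 0 0 0;0 0.146 0 0.193 0 0 0"

```text
time_s: 19.12
position: [0.4501, -0.0563, 0.1029]
tcp_rot: [[0.002, 1.0, 0.001], [1.0, -0.002, -0.0], [-0.0, 0.001, -1.0]]
force: [-0.6, 0.2, 1.9]
opening: 0.244
grasp_force: 30.0
```

Request:
jog_arm --rows "0 0 0 -0.04 0 0 0;0 0 0 -0.1 0 0 0;0 -0.03 0 -0.16 0 0 0;0 -0.08 -0.007 -0.22 0 0 0;0 -0.14 -0.012 -0.268 0 0 -0.1;0 -0.2 -0.017 -0.268 0 0 -0.2;0 -0.26 -0.022 -0.268 0 0 -0.3;0 -0.32 -0.027 -0.268 0 0 -0.4;0 -0.38 -0.032 -0.268 0 0 -0.5;0 -0.44 -0.037 -0.268 0 0 -0.57;0 -0.5 -0.042 -0.268 0 0 -0.649;0 -0.56 -0.047 -0.268 0 0 -0.649;0 -0.6 -0.05 -0.268 0 0 -0.649;0 -0.613 -0.052 -0.268 0 0 -0.649;0 -0.613 -0.052 -0.268 0 0 -0.649;0 -0.613 -0.052 -0.268 0 0 -0.649"

```text
time_s: 20.45
position: [0.4229, -0.3614, 0.2361]
tcp_rot: [[-0.486, 0.874, -0.001], [0.874, 0.486, 0.002], [0.002, 0.0, -1.0]]
force: [0.3, 0.4, -1.0]
opening: 0.24
grasp_force: 30.0
```

Run:
```python
from h import *
s=bot.read_state();print(s['time_s'],s['position'],s['opening'])
held('held3',0,s['position'][2]-.103)
go((.4242,-.363,.131,29.2),(.4242,-.363,.107,29.2))
```

```text
20.45 [ 0.42291958 -0.36142289  0.23610402] 0.23970380083779608
scene [array([ 0.4215, -0.3636,  0.1361])]
side [array([ 0.4926, -0.3261,  0.0037]), array([ 0.5537, -0.2908,  0.0048])]
(0.4242, -0.363, 0.131, 29.2) [-0.004, -0.001, 0.211, 0.0, -0.001, -0.0] mm 106
(0.4242, -0.363, 0.107, 29.2) [-0.004, -0.001, 0.259, 0.0, -0.001, -0.0] mm 130
```

View pics/held3.png

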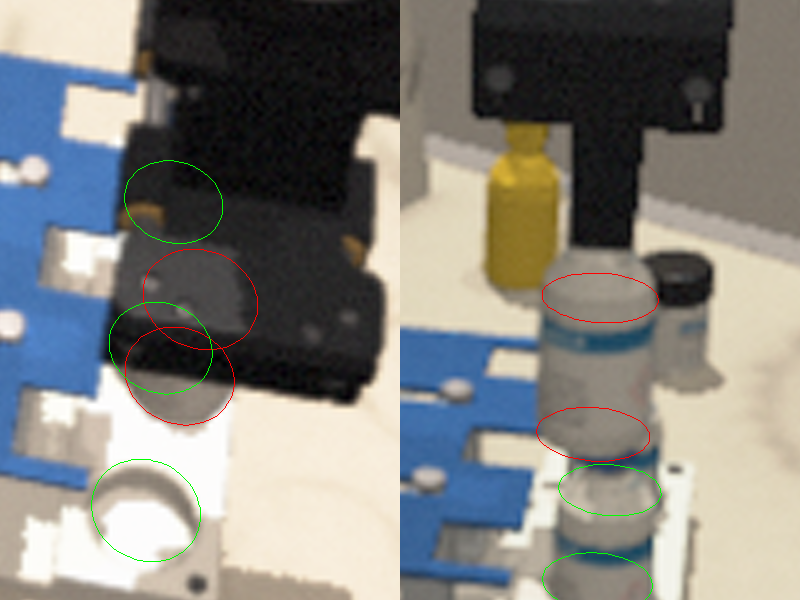

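Request:
jog_arm --rows "0 -0.003 0 0.06 0 0 0;0 -0.003 0 0.12 0 0 0;0 -0.003 0 0.17 0 0 0;0 -0.003 0 0.2 0 0 0;0 -0.003 0 0.205 0 0 0;0 -0.003 0 0.215 0 0 0;0 -0.003 0 0.225 0 0 0;0 -0.003 0 0.235 0 0 0;0 -0.003 0 0.235 0 0 0"

```text
time_s: 21.4
position: [0.4242, -0.3638, 0.1191]
tcp_rot: [[-0.487, 0.874, 0.0], [0.874, 0.487, -0.0], [-0.0, 0.0, -1.0]]
force: [-0.0, -0.1, -0.1]
opening: 0.244
grasp_force: 30.0
```

Request:
jog_arm --rows "0 0 0 0.012 0 0 0;0 0 0 0.02 0 0 0;0 0 0 0.025 0 0 0;0 0 0 0.026 0 0 0;0 0 0 0.026 0 0 0"

```text
time_s: 21.82
position: [0.4244, -0.3647, 0.1069]
tcp_rot: [[-0.486, 0.874, 0.001], [0.874, 0.486, -0.001], [-0.002, 0.0, -1.0]]
force: [-0.4, 0.2, 5.4]
opening: 0.239
grasp_force: 30.0
```

Request:
jog_arm --rows "0.5 0 0 0.026 0 0 0;0.5 0 0 0.026 0 0 0;0.5 0 0 0.026 0 0 0;0.5 0 0 0 0 0 0;0.5 0 0 -0.06 0 0 0;0.5 0 0 -0.12 0 0 0;0.7 0.02 0.01 -0.12 0 0 0;0.75 0.29 0.151 -0.12 0 0 0;0.75 0.29 0.151 -0.12 0 0 0;0.75 0.29 0.151 -0.12 0 0 0;0.75 0.29 0.151 -0.12 0 0 0;0.75 0.29 0.151 -0.12 0 0 0;0.75 0.29 0.151 -0.12 0 0 0;0.75 0.29 0.151 -0.12 0 0 0"

```text
time_s: 22.98
position: [0.4203, -0.2013, 0.1661]
tcp_rot: [[-0.487, 0.873, 0.001], [0.873, 0.487, -0.001], [-0.002, 0.0, -1.0]]
force: [1.0, -0.7, 0.4]
opening: 0.753
grasp_force: 0.0
```

Run:
```python
from h import *
s=bot.read_state();print(s['time_s'],s['position'])
out=[]
for n in('scene','side'):
  c=capture(n);print(n,[np.round(d['point'],4) for d in spot_point('bottle_1',c)],[np.round(d['point'],4) for d in spot_point('knob',c)])
  q=np.int32(proj(c,np.array([[.489,-.3258,.05]]))[0]);a=c['pixels'][q[1]-60:q[1]+60,q[0]-60:q[0]+60,::-1];out.append(cv2.resize(a,(400,400),interpolation=cv2.INTER_CUBIC))
cv2.imwrite('pics/three.png',np.hstack(out))
go((.4205,-.2015,.085,29.2))
```

```text
22.9833 [ 0.42026895 -0.20127939  0.16605804]
scene [array([ 0.5519, -0.2911, -0.004 ]), array([ 0.4912, -0.3258,  0.0084]), array([ 0.3722, -0.0968, -0.    ]), array([ 7.535e-01, -9.730e-02,  2.000e-04]), array([ 0.4272, -0.3636,  0.005 ]), array([ 0.4213, -0.3636,  0.0044])] []
side [array([ 0.554, -0.293,  0.003]), array([ 0.4204, -0.364 ,  0.0007]), array([ 0.3747, -0.0999, -0.0005]), array([ 0.757 , -0.1   , -0.0026]), array([ 0.4913, -0.3261,  0.0022])] [array([ 0.4211, -0.1947,  0.0805])]
(0.4205, -0.2015, 0.085, 29.2) [-0.001, 0.001, 0.162, 0.0, 0.0, -0.004] mm 81
```

View pics/three.png

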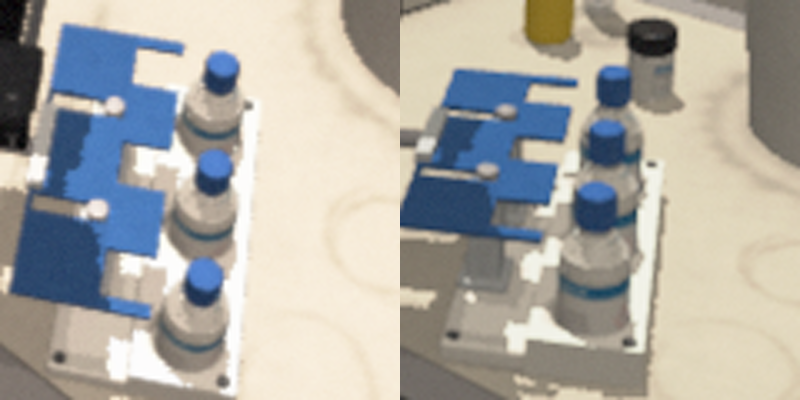

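All three bottles stand upright in their pockets, with the fork still out. Next I'll grip the knob.

Request:
jog_arm --rows "0.75 0 0 0.06 0 0 0;0.75 0 0 0.12 0 0 0;0.75 0 0 0.162 0 0 0;0.75 0 0 0.162 0 0 0;0.75 0 0 0.162 0 0 0;0 0 0 0.162 0 0 0;0 0 0 0.162 0 0 0;0 0 0 0.162 0 0 0;0 0 0 0.162 0 0 0;0 0 0 0.162 0 0 0;0 0 0 0.162 0 0 0"

```text
time_s: 24.2
position: [0.4205, -0.2006, 0.0857]
tcp_rot: [[-0.485, 0.874, 0.003], [0.874, 0.485, -0.001], [-0.002, 0.002, -1.0]]
force: [12.8, 11.0, 0.8]
opening: 0.384
grasp_force: 8.4
```

Request:
jog_arm --rows "0 -0.01 0 0 0 0 0;0 -0.022 0 0 0 0 0;0 -0.034 0 0 0 0 0;0 -0.046 0 0 0 0 0;0 -0.058 0 0 0 0 0;0 -0.068 0 0 0 0 0;0 -0.074 0 0 0 0 0;0 -0.078 0 0 0 0 0;0 -0.08 0 0 0 0 0;0 -0.08 0 0 0 0 0"

```text
time_s: 25.03
position: [0.4372, -0.2303, 0.0855]
tcp_rot: [[-0.485, 0.875, -0.004], [0.875, 0.485, 0.009], [0.01, 0.001, -1.0]]
force: [2.1, 13.8, 11.6]
opening: 0.367
grasp_force: 30.0
```

Request:
jog_arm --rows "0 0.006 0 0 0 0 0;0.75 0.006 0 0 0 0 0;0.75 0.006 0 0 0 0 0;0.75 0.006 0 0 0 0 0;0.75 0.006 0 0 0 0 0;0.75 0.006 0 -0.06 0 0 0;0.75 0.006 0 -0.12 0 0 0;0.75 0.006 0 -0.2 0 0 0;0.75 0.2 0 -0.26 0 0 0;0.75 0.2 0 -0.26 0 0 0;0.75 0.2 0 -0.26 0 0 0;0.75 0.2 0 -0.26 0 0 0"

```text
time_s: 26.03
position: [0.3873, -0.1446, 0.2158]
tcp_rot: [[-0.488, 0.873, -0.002], [0.873, 0.488, 0.002], [0.003, -0.001, -1.0]]
force: [-0.2, -0.2, -0.4]
opening: 0.748
grasp_force: 0.0
```

Run:
```python
from h import *
s=bot.read_state();print(s['time_s'],s['position'],s['force'])
out=[]
for n in('scene','side'):
  c=capture(n);print(n,[np.round(d['point'],4) for d in spot_point('knob',c)])
  q=np.int32(proj(c,np.array([[.475,-.3,.05]]))[0]);a=c['pixels'][q[1]-60:q[1]+60,q[0]-60:q[0]+60,::-1];out.append(cv2.resize(a,(400,400),interpolation=cv2.INTER_CUBIC))
cv2.imwrite('pics/fin.png',np.hstack(out))
```

```text
26.0333 [ 0.38725287 -0.14459909  0.21584072] [-0.18410214 -0.15601606 -0.41192416]
scene [array([ 0.4356, -0.2294,  0.0793])]
side [array([ 0.4358, -0.2255,  0.0822])]
```

View pics/fin.png

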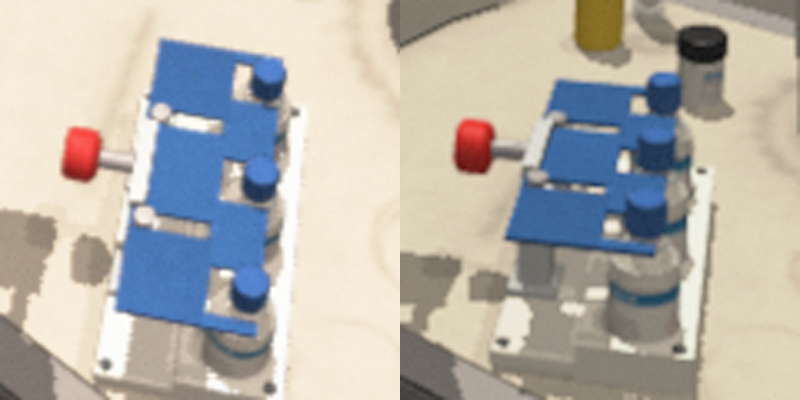

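The fork is fully in, its tines lie beside all three caps, and the knob is back at its starting position. The arm is touching nothing.

```bash
python3 -c "
from rig import bot
print(bot.hand_in())"
```

```text
the job is handed in; nothing more can be done
None
```

I loaded all three bottles upright into the three pockets, pushed the lock fork fully in over their shoulders, and handed the job in at about 26 s; the hand-in returned no verdict.

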